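# Take the tab-locked filter out of a drain pump

## Task

Take the filter out of the drain pump: squeeze the two side tabs of its cap together, keep them squeezed and turn the cap anticlockwise until you feel it come up against its springy stop, then ease off the turn and lift it straight out and stand it upright on the blue mat. Go gently: neither force the cap past the stop nor pull or push it hard while the pump still holds it (stay well under 40 N), and leave the other things where they lie.

Things in the scene. Friction and masses are not known exactly. Their poses are not given: they have to be found in the camera images.
- pump_housing: grey drain pump fixed to the table: foot plate 104x104x10 mm, upright round barrel 72 mm across, its top 85 mm above the table, on it a crown 6 mm high (55 mm across inside, 66 outside) with two notches that hold the cap's tabs. A stub sticks out low on its +x side. Origin: centre of its underside; z up. The cap starts locked, its axes parallel to the housing's
- barrel_top (a point): centre of the barrel's top face, 85 mm up. The cap turns anticlockwise seen from above, only with both tabs 5.5 mm in or more, until a sprung stop inside, felt first 0.4 to 1.4 rad from the lock: each pump differs, it can only be felt. The stop yields 0.09 rad (0.1 rising to 0.5 N m), then is hard; at it, unloaded, the cap lifts freely. Over 0.15 rad short of it the cap jams after 1 to 2 mm
- filter_cap: white filter with its cap, loose, about 0.15 kg, 83 mm tall. Origin: centre of its round foot (33 mm across); z up its axis; tabs on its +y and -y sides, bayonet lugs on +x and -x. The lower 45 mm (at most 48 mm across) stand inside the barrel, foot 40 mm above the table; the upper 38 mm (head 40x36 mm between the tabs) above it. Lift it 55 mm to clear the crown
- cap_grip (a point): on the cap's axis 73 mm above its foot, between the tabs: the place to grip, fingers closing along the cap's y. Tabs: flat upright plates 24 mm wide, 8 to 38 mm above the barrel top while seated, 64 mm apart over their outer faces when free, 50 mm pressed fully in. Keep fingertips over 6 mm above the barrel top to clear the crown
- tab_a (a joint): how far the +y tab is pressed in, m: 0 free, 0.007 fully in (hard end); spring 2.7 N at the start, 9 N fully in; it springs back when let go
- tab_b (a joint): the same for the -y tab. A grip of about 20 N presses both tabs fully in; a much harder grip that is off centre shoves the cap hard against the barrel, in which it has 1.2 mm of play sideways
- mat: blue silicone mat with round shallow cups, 198x308 mm, supporting surface 9 mm above the table, fixed; origin: centre of its underside, x along its short side, y along its long side. It lies to one side of the pump (left or right). Four small things stand near its corners, over 75 mm from its middle, which is free
- soap_bar: white soap bar, 39x87x24 mm, lying on the mat; bystander, leave alone. Origin: centre of its underside
- bearing_small: steel ball bearing, 52 mm across, 16 high, on the mat; bystander. Origin: centre of its underside
- bearing_large: steel ball bearing, 62 mm across, 16 high, behind the pump; bystander. Origin: centre of its underside
- belt_pulley: motor pulley, 63 mm across, 32 high, in front of the pump; bystander. Origin: centre of its underside
- thermostat_mat: small black thermostat, 21x38x22 mm, on the mat; bystander. Origin: centre of its underside
- spool_mat: spool of black thread, 29 mm across, 48 high, standing on the mat; bystander. Origin: centre of its underside
Things that resemble listed ones, but are neither listed nor needed, are in the scene too. Leave any red look-alike of the filter_cap alone.

How it is judged (in metres and radians):
On the way, in this order (a step that is already met when the one before it is completed fails the run):
1. the cap has been turned well out of its lock while still seated in the pump (angle between the x axis of filter_cap and the x axis of pump_housing, either way round above 0.3 rad and z of filter_cap in the frame of pump_housing below 0.045 m), for 0.1 s.
2. the filter has been lifted clear of the pump (z of filter_cap in the frame of pump_housing above 0.095 m), for 0.1 s.
At the end, for the whole second after the job is handed in: the filter stands upright (within 0.1 rad) and still on the blue mat, its foot's centre within 90 mm of the mat's centre along its short side and 145 mm along its long side, let go (x of filter_cap in the frame of mat between -0.09 and 0.09 m and y of filter_cap in the frame of mat between -0.145 and 0.145 m and z of filter_cap in the frame of mat between 0.004 and 0.014 m and angle between filter_cap's own z axis and vertical below 0.1 rad and linear speed of filter_cap below 0.02 m/s and contact force between filter_cap and the fingers below 0.1 N); the robot touches nothing.
It fails at once if the cap is forced: more than 40 N between filter and pump (contact force between filter_cap and pump_housing above 40 N).
It fails at once if a bystander is pushed more than 25 mm from its place (distance of any of soap_bar, bearing_small, bearing_large, belt_pulley, thermostat_mat, spool_mat from where it was at the start of the episode above 0.025 m).
It also fails if it takes over 72 s, if anything falls off the work surface, if the arm or the gripper's body presses on something with over 40 N, if the wrist force passes 120 N, or if a joint passes its speed limit or range.

## Robot

A 7-joint arm with a two-finger parallel gripper is mounted at the origin on a cart in front of the work surface, level with it; the furniture and walls round the work are solid. World frame = base frame: x ahead of the robot, y to its left, z up, the work surface at z = 0. Lengths are in mm, angles in rad, forces in N, time in s.
With the tool pointing down it reaches from about 425 to 925 mm from the base axis. Payload 6.8 kg.
Tool frame: the origin (TCP) lies at the very end of the fingers, on their centre line; the grasp point (between the pads) lies 19 mm behind it; z points along the fingers, y is the line along which they close (so a half turn about z gives the same grasp; the last joint's range is limited). The gripper opens to 85 mm and grips with 20 to 120 N. Pads are 22 mm wide; open, the fingers measure 114 mm over their backs; the gripper's body (76 mm by 85 mm) begins 54 mm behind the grasp point. The pads swing forward as they close: fully open they stand 13 mm farther back than shut.
Start: joints at [1.157, 0.477, 0.022, 1.555, -0.011, 1.109, -0.083], TCP at [203.222, -643.699, 231.308] pointing down, gripper open.
Joint ranges: [-2.96, 2.96], [-0.34, 2.1], [-1.41, 1.46], [0.24, 2.44], [-1.37, 4.51], [0.17, 1.92], [-2.96, 2.96]. Speed limits (rad/s): [2.39, 2.39, 3.14, 3.14, 3.14, 3.14, 3.14].

## Interface

Orientations are given as a rotation vector (axis times angle).
In Python, from cell import * gives the robot as it stands.
- The arm moves only by the shell command python3 -m pendant 'ROWS'. ROWS is JSON, a list of rows, each a list of 3 entries, a list of its own where there are three numbers: the shift along the tool's x, y, z as a fraction of full scale, then the turn, a rotation vector about the tool's x, y, z as a fraction of full scale, then the closure, from 0 (fully open) to 1 (shut). In form: [[[x, y, z], [ax, ay, az], fingers], ...]. A call has 1 to 5 rows; each row shifts and turns the commanded pose from where the row before left it, along the tool's axes as they then stand; what a row does not reach is not made up. Full scale, the value 1, is 0.25 m for a shift and 120 degrees for a turn. A row lasts 1/8 s, in which the tool goes at most 62.5 mm and 10.7 degrees, less where a joint would pass 70% of its speed; a pose out of reach is approached as far as the arm can. A call with a number of a shift or a turn outside -1 to 1 is refused whole. A call with a gripper value outside its range is refused whole. The fingers move at their own pace and stop on an object; the grip force is fixed at half the most. Time passes only in rows, so rows that do not move let the fingers close. It gives the time, the measured TCP pose, the force, the opening and the grip force at its end, in the units of the state.
- get_state(): the state, without advancing time (a new reading comes with each control period).
- get_image(name): name is "scene" or "top"; returns the picture (420x560x3 uint8, red, green, blue); there is no depth.
- get_calibration(name): a dict with "mtx" (3x3 intrinsics, pixels), "k1" (the pictures are not rectified: a ray, as slopes to the right and down, at radius r is drawn at 1 + k1 r^2 times it, then the intrinsics apply), "R" (3x3) and "t" (3): a world point X has camera coordinates R X + t. Camera axes: x right, y down, z forward; pixel columns grow to the right and rows downward; lengths in mm; the calibration is good to about 2 mm. A picture is of the moment at which its call begins. get_calibration takes no time and is no camera call.
- close_job(): hands the job in; it is judged then, once.
The state is a dict: "clock": time; "joint_positions": joint angles; "qd": joint speeds; "joint_efforts": joint torques, N m; "eef_pos": TCP position; "tool_rot": TCP orientation; "ft_force": force on the tool from outside, world axes, zero at the start; "ft_torque": the same for the moment, N m; "gripper_width": opening from 0.0 (shut) to 1.0 (fully open); "grip_force": force on a finger pad.
Only numpy, scipy, OpenCV 4.12 (cv2) and the standard library are available. Lean on these libraries where they do the work, as an engineer would, in place of code of your own. Each camera call takes 0.05 s, during which the arm holds its last target. There are 200 camera calls.

## Working session

There is one attempt and no reset: what is moved stays moved. The work goes in short steps, Python scripts to look and compute and a shell command to move; the robot and the scene stay as the last step left them, time stands still between calls to the robot, and variables do not carry over. Pictures are saved under pics/ and viewed, at most 10 in all, crops included, and the job is handed in when it is done.

```bash
mkdir -p pics; python3 - <<'E'
from cell import *
import cv2
for n in("scene","top"):
    im=get_image(n); cv2.imwrite(f"pics/{n}0.png",im[:,:,::-1]); c=get_calibration(n); print(n,c)
s=get_state(); print({k:s[k] for k in("clock","eef_pos","tool_rot","ft_force","gripper_width")})
E
```

```text
scene {'mtx': array([[380.43319692,   0.        , 279.60346106],
       [  0.        , 380.43319692, 206.07046147],
       [  0.        ,   0.        ,   1.        ]]), 'k1': 0.00224501874591533, 'R': array([[ 0.87233646, -0.4886625 ,  0.01542947],
       [-0.36103625, -0.66514273, -0.65363444],
       [ 0.32966943,  0.56461855, -0.75665313]]), 't': array([-471.32380194,  286.10914466,  853.05435583])}
top {'mtx': array([[512.91937048,   0.        , 284.04436313],
       [  0.        , 512.91937048, 211.89732389],
       [  0.        ,   0.        ,   1.        ]]), 'k1': -0.017076376038914702, 'R': array([[ 4.23654501e-04, -9.99740326e-01,  2.27837765e-02],
       [-9.86951883e-01, -4.08654648e-03, -1.60963601e-01],
       [ 1.61014910e-01, -2.24182982e-02, -9.86697329e-01]]), 't': array([  13.61845622,  586.87878613, 1211.66799562])}
{'clock': 0.1, 'eef_pos': array([ 203.03679422, -643.17384116,  230.42244106]), 'tool_rot': array([-3.10334115e+00, -4.78207780e-01,  5.54399825e-04]), 'ft_force': array([-0.66374559, -0.01758927, -0.53488112]), 'gripper_width': 1.0025929529793407}
```

View pics/scene0.png

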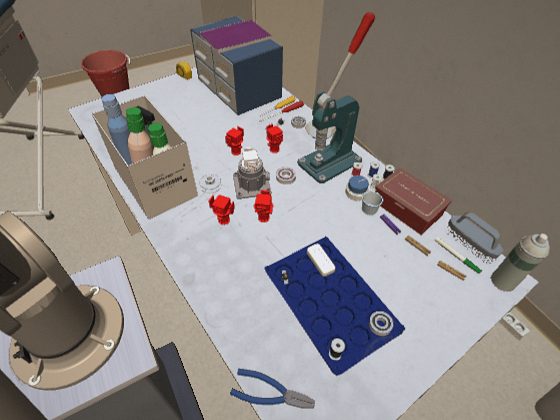

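View pics/top0.png

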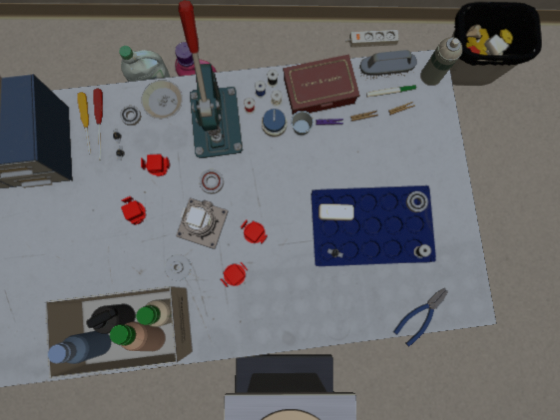

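Scene: the pump with its white cap is at scene (250,170) / top (200,222). Four red look-alikes are at top (157,164), (134,211), (254,232) and (234,275). The mat is at top (373,225), right of the pump.
Candidates for the filter: the white cap in the pump, top (200,216); the four red ones; the white soap bar, top (336,212). I choose the white cap in the grey pump and check it in a close crop.

```bash
cat > h.py <<'E'
from cell import *
import cv2, numpy as np
from scipy.spatial.transform import Rotation as Ro
def ray(n,px):
    c=get_calibration(n); d=np.array([c["k1"],0,0,0.])
    u=cv2.undistortPoints(np.array(px,float).reshape(-1,1,2),c["mtx"],d).reshape(-1,2)
    R=np.array(c["R"]); return -R.T@c["t"], np.c_[u,np.ones(len(u))]@R
def plane(n,px,z):
    o,d=ray(n,px); return o+d*((z-o[2])/d[:,2])[:,None]
def proj(n,X):
    c=get_calibration(n); return cv2.projectPoints(np.array(X,float).reshape(-1,1,3),cv2.Rodrigues(np.array(c["R"]))[0],np.array(c["t"]),c["mtx"],np.array([c["k1"],0,0,0.]))[0].reshape(-1,2)
E
python3 - <<'E'
from h import *
a=cv2.imread("pics/top0.png"); b=cv2.imread("pics/scene0.png")
A=cv2.resize(a[180:260,120:280],None,fx=5,fy=5,interpolation=cv2.INTER_CUBIC)[:, :]
B=cv2.resize(b[130:230,200:310],None,fx=5,fy=5,interpolation=cv2.INTER_CUBIC)
cv2.imwrite("pics/ct.png",A); cv2.imwrite("pics/cs.png",B)
h=cv2.cvtColor(a,cv2.COLOR_BGR2HSV)
m=cv2.inRange(h,(110,120,40),(130,255,255)); 
cs=[c for c in cv2.findContours(m,0,2)[0] if cv2.contourArea(c)>3000]
for c in cs:
    p=plane("top",cv2.boxPoints(cv2.minAreaRect(c)),9); print("mat",p.round(),p.mean(0).round())
print("objs on mat/base", plane("top",[(200,222),(336,212),(417,201),(425,251),(335,253),(212,182),(178,267)],0).round())
m=cv2.inRange(h,(0,180,120),(8,255,255))|cv2.inRange(h,(172,180,120),(180,255,255))
for c in cv2.findContours(m,0,2)[0]:
    if cv2.contourArea(c)>80: x=cv2.minAreaRect(c)[0]; print("red",np.round(x),plane("top",[x],40).round())
E
```

```text
mat [[ 650.  -55.    9.]
 [ 665. -365.    9.]
 [ 470. -364.    9.]
 [ 458.  -62.    9.]] [ 561. -212.    9.]
objs on mat/base [[ 568.  227.    0.]
 [ 595. -119.    0.]
 [ 624. -329.    0.]
 [ 496. -344.    0.]
 [ 490. -115.    0.]
 [ 672.  199.    0.]
 [ 454.  278.    0.]]
red [234. 274.] [[434. 136.  40.]]
red [254. 232.] [[539.  87.  40.]]
red [134. 212.] [[588. 385.  40.]]
red [154. 162.] [[712. 341.  40.]]
```

View pics/ct.png

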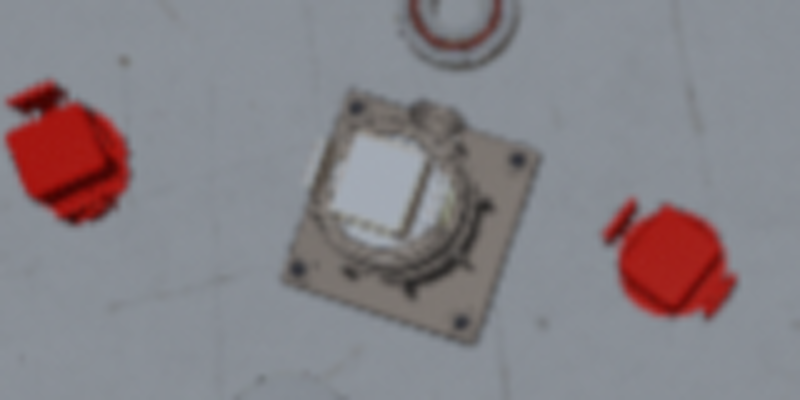

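View pics/cs.png

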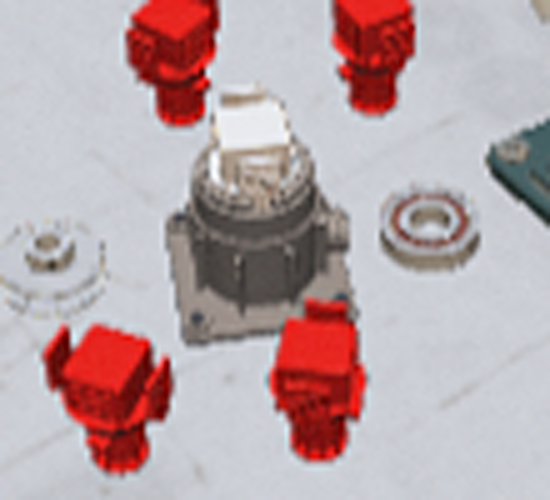

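The white cap sits in the grey pump. In the top crop the plate corners are (352,90), (540,152), (475,345) and (284,282), the stub is at (437,115) and the cap head is at about (377,184). In the scene crop the head top is at about (252,130). The red ones have the same shape but are loose on the table.

```bash
cat >> h.py <<'E'
def go(target,yaw,s=None):
    "whole shift in tool axes, m/0.25, and turn/120deg, to tool-down pose with tool x at yaw"
    s=s or get_state(); R=Ro.from_rotvec(s["tool_rot"]); T=Ro.from_euler("z",yaw)*Ro.from_euler("x",np.pi)
    d=R.inv().apply(np.array(target)-s["eef_pos"])/250
    print("t",round(s["clock"],2),"pos",np.round(s["eef_pos"],1),"q",np.round(s["joint_positions"],2),"F",np.round(s["ft_force"],1),"Tz",np.round(s["ft_torque"],2),"w",round(s["gripper_width"],3),"gf",round(s["grip_force"],1))
    print("shift",d.round(4),"turn",((R.inv()*T).as_rotvec()/np.radians(120)).round(4))
E
python3 - <<'E'
from h import *
pl=np.array([(352,90),(540,152),(475,345),(284,282)])/5+(120,180)
P=plane("top",pl,10); print("plate",P.round(1),P.mean(0).round(1),np.linalg.norm(np.diff(P,axis=0),axis=1).round(1))
e=(P[0]-P[3]+P[1]-P[2]); print("yaw",np.degrees(np.arctan2(e[1],e[0])))
hd=np.array([377,184.])/5+(120,180); print("head z123",plane("top",[hd],123).round(1))
sc=np.array([252,130.])/5+(200,130)
o1,d1=ray("top",[hd]);o2,d2=ray("scene",[sc]);d1=d1[0];d2=d2[0]
k=np.linalg.lstsq(np.c_[d1,-d2],o2-o1,rcond=None)[0];print("tri",(o1+k[0]*d1).round(1),(o2+k[1]*d2).round(1))
a=cv2.imread("pics/top0.png");h=cv2.cvtColor(a,cv2.COLOR_BGR2HSV)[190:232,182:222]
m=cv2.inRange(a[190:232,182:222],(165,165,165),(255,255,255));
c=max(cv2.findContours(m,0,2)[0],key=cv2.contourArea);r=cv2.minAreaRect(c);print(r,plane("top",[np.array(r[0])+(182,190)],123).round(1))
go((560,-212,250),np.radians(-19))
E
```

```text
plate [[627.6 251.2  10. ]
 [596.2 155.6  10. ]
 [498.5 186.2  10. ]
 [529.8 282.1  10. ]] [563.  218.8  10. ] [100.6 102.3 100.9]
yaw -17.49245626974446
head z123 [[562.3 220.  123. ]]
tri [563.1 220.9 117.3] [566.7 219.7 117.6]Traceback (most recent call last):
  File "<stdin>", line 11, in <module>
ValueError: max() iterable argument is empty
```

```bash
python3 - <<'E'
from h import *
go((560,-300,250),np.radians(-17.6)); go((563,-0,250),np.radians(-17.6)); go((563,219.5,200),np.radians(-17.6))
E
```

```text
t 0.1 pos [ 203.  -643.2  230.4] q [ 1.16  0.48  0.02  1.56 -0.01  1.11 -0.08] F [-0.7 -0.  -0.5] Tz [0.04 0.02 0.03] w 1.003 gf 0.0
shift [ 1.7748 -0.8793 -0.077 ] turn [-0.0008  0.0003  0.2927]
t 0.1 pos [ 203.  -643.2  230.4] q [ 1.16  0.48  0.02  1.56 -0.01  1.11 -0.08] F [-0.7 -0.  -0.5] Tz [0.04 0.02 0.03] w 1.003 gf 0.0
shift [ 2.1475 -2.02   -0.0752] turn [-0.0008  0.0003  0.2927]
t 0.1 pos [ 203.  -643.2  230.4] q [ 1.16  0.48  0.02  1.56 -0.01  1.11 -0.08] F [-0.7 -0.  -0.5] Tz [0.04 0.02 0.03] w 1.003 gf 0.0
shift [ 2.4119 -2.857   0.1262] turn [-0.0008  0.0003  0.2927]
```

```bash
for i in 1 2; do :; done; python3 -m pendant '[[[0.177,-0.088,-0.008],[0,0,0],0],[[0.177,-0.088,-0.008],[0,0,0],0],[[0.177,-0.088,-0.008],[0,0,0],0],[[0.177,-0.088,-0.008],[0,0,0],0],[[0.177,-0.088,-0.008],[0,0,0],0]]' && python3 -m pendant '[[[0.177,-0.088,-0.008],[0,0,0],0],[[0.177,-0.088,-0.008],[0,0,0],0],[[0.177,-0.088,-0.008],[0,0,0],0],[[0.177,-0.088,-0.008],[0,0,0],0],[[0.177,-0.088,-0.008],[0,0,0],0]]' && python3 -m pendant '[[[0,0,0],[0,0,0.075],0],[[0,0,0],[0,0,0.075],0],[[0,0,0],[0,0,0.075],0],[[0,0,0],[0,0,0.068],0],[[0,0,0],[0,0,0],0]]'; python3 -c "
from h import *
go((563,219.5,200),np.radians(-17.6))"
```

```text
clock: 0.72
eef_pos: [381.9, -470.8, 241.0]
tool_rot: [-3.104, -0.478, 0.001]
ft_force: [0.3, -0.5, -0.6]
gripper_width: 1.002
grip_force: 0.0
clock: 1.35
eef_pos: [559.7, -299.5, 251.0]
tool_rot: [-3.105, -0.478, 0.001]
ft_force: [0.4, -0.3, 0.5]
gripper_width: 1.002
grip_force: 0.0
clock: 1.98
eef_pos: [558.7, -300.5, 250.9]
tool_rot: [-3.105, 0.48, 0.001]
ft_force: [0.5, 0.2, 0.5]
gripper_width: 1.001
grip_force: 0.0
t 1.98 pos [ 558.7 -300.5  250.9] q [ 0.41  0.39 -0.02  1.63  0.01  1.11 -1.49] F [0.5 0.2 0.5] Tz [-0.    0.03 -0.04] w 1.001 gf 0.0
shift [-0.6111 -1.9882  0.2037] turn [0.0001 0.0004 0.0003]
```

```bash
python3 -m pendant '[[[-0.061,-0.199,0],[0,0,0],0],[[-0.061,-0.199,0],[0,0,0],0],[[-0.061,-0.199,0],[0,0,0],0],[[-0.061,-0.199,0],[0,0,0],0],[[-0.061,-0.199,0],[0,0,0],0]]' && python3 -m pendant '[[[-0.061,-0.199,0.02],[0,0,0],0],[[-0.061,-0.199,0.02],[0,0,0],0],[[-0.061,-0.199,0.04],[0,0,0],0],[[-0.061,-0.199,0.06],[0,0,0],0],[[-0.061,-0.197,0.06],[0,0,0],0]]' && python3 -m pendant '[[[0,0,0],[0,0,0],0],[[0,0,0],[0,0,0],0]]'; python3 -c "
from h import *
for n in ('scene','top'):
    im=get_image(n)[:,:,::-1]; p=proj(n,[(563,219.5,123)])[0].astype(int); print(n,p)
    a=im[max(0,p[1]-60):p[1]+60,p[0]-65:p[0]+65]
    cv2.imwrite('pics/b_%s.png'%n,cv2.resize(a,None,fx=4,fy=4,interpolation=cv2.INTER_CUBIC))
go((563,219.5,94),np.radians(-17.6))"
```

```text
clock: 2.6
eef_pos: [561.4, -39.0, 251.3]
tool_rot: [3.105, -0.476, 0.0]
ft_force: [0.7, 0.8, 0.3]
gripper_width: 1.002
grip_force: 0.0
clock: 3.22
eef_pos: [564.2, 220.7, 200.9]
tool_rot: [-3.105, 0.477, -0.001]
ft_force: [-0.5, -0.7, 0.9]
gripper_width: 1.002
grip_force: 0.0
clock: 3.48
eef_pos: [564.3, 218.5, 201.0]
tool_rot: [3.104, -0.479, -0.0]
ft_force: [0.2, -0.5, -0.1]
gripper_width: 0.999
grip_force: 0.0
scene [249 155]
top [195 216]
t 3.58 pos [564.8 217.3 201.5] q [-0.29  0.4  -0.24  1.75  0.11  1.   -2.45] F [-0.2 -0.2  0.4] Tz [ 0.   -0.03  0.03] w 1.002 gf 0.0
shift [-0.0099 -0.0063  0.4302] turn [ 0.0003 -0.0003 -0.0009]
```

View pics/b_scene.png

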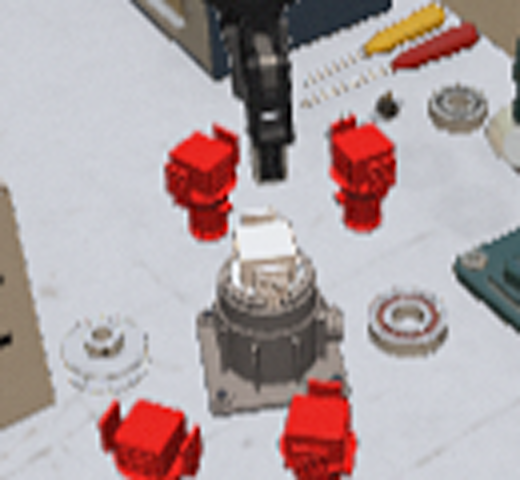

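The gripper hangs over the cap and the path down is free (scene crop: fingers at (265,140), cap head at (265,240)). I'm descending.

```bash
python3 -m pendant '[[[-0.003,-0.003,0.12],[0,0,0],0],[[-0.003,-0.003,0.12],[0,0,0],0],[[0,0,0.1],[0,0,0],0],[[0,0,0.06],[0,0,0],0],[[0,0,0.028],[0,0,0],0]]' && python3 -m pendant '[[[0,0,0],[0,0,0],0.1],[[0,0,0],[0,0,0],0.18],[[0,0,0],[0,0,0],0.22]]'; python3 -c "
from h import *
im=get_image('top')[:,:,::-1]; im2=get_image('scene')[:,:,::-1]
cv2.imwrite('pics/c.png',np.hstack([cv2.resize(im2[105:205,200:300],None,fx=4,fy=4,interpolation=cv2.INTER_CUBIC),cv2.resize(im[165:265,145:245],None,fx=4,fy=4,interpolation=cv2.INTER_CUBIC)]))
go((563.5,219.5,94),np.radians(-17.6))"
```

```text
clock: 4.2
eef_pos: [563.6, 220.1, 94.0]
tool_rot: [3.104, -0.483, 0.0]
ft_force: [0.2, 0.2, 1.1]
gripper_width: 0.998
grip_force: 0.0
clock: 4.58
eef_pos: [563.7, 221.3, 95.1]
tool_rot: [-3.104, 0.482, -0.002]
ft_force: [-0.4, -0.8, 0.2]
gripper_width: 0.782
grip_force: 0.0
t 4.67 pos [563.5 221.2  94.8] q [-0.31  0.53 -0.22  1.83  0.15  0.8  -2.49] F [ 0.1 -0.8 -0.6] Tz [ 0.05 -0.06  0.04] w 0.776 gf 0.0
shift [0.0019 0.0064 0.0032] turn [-0.0002 -0.0003 -0.0003]
```

View pics/c.png

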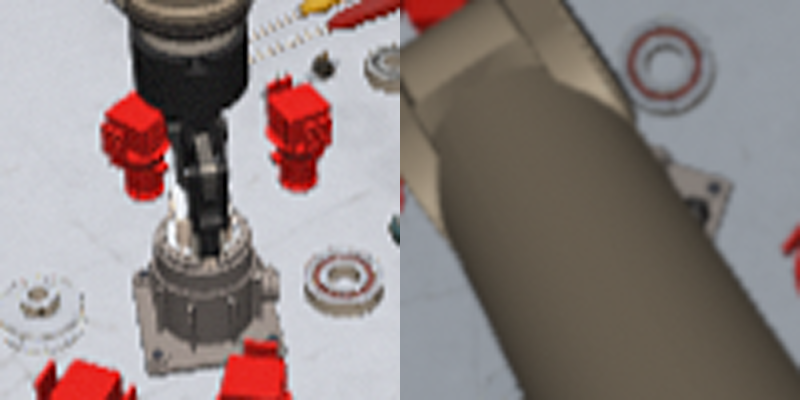

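The fingers straddle the tabs (near finger at crop (210,200)), with 66 mm open against 64 mm over the tabs. I'll close in small steps and watch the side force for centring.

```bash
python3 -m pendant '[[[0,0,0],[0,0,0],0.25],[[0,0,0],[0,0,0],0.25]]' && python3 -m pendant '[[[0,0,0],[0,0,0],0.28],[[0,0,0],[0,0,0],0.28]]'; python3 -c "
from h import *
go((563.5,219.5,94),np.radians(-17.6)); s=get_state(); print(Ro.from_rotvec(s['tool_rot']).inv().apply(s['ft_force']))"
```

```text
clock: 4.92
eef_pos: [563.6, 221.5, 94.6]
tool_rot: [-3.104, 0.481, -0.001]
ft_force: [1.3, 1.3, 1.5]
gripper_width: 0.747
grip_force: 0.6
clock: 5.18
eef_pos: [563.5, 221.3, 94.7]
tool_rot: [-3.104, 0.482, -0.001]
ft_force: [-0.9, -0.0, 5.5]
gripper_width: 0.72
grip_force: 3.7
t 5.17 pos [563.5 221.3  94.7] q [-0.31  0.53 -0.22  1.83  0.15  0.8  -2.49] F [-0.9 -0.   5.5] Tz [0.11 0.09 0.05] w 0.72 gf 3.7
shift [0.002  0.0067 0.003 ] turn [-0.0002 -0.0002 -0.0003]
[-0.85756249  0.31282171 -5.50825843]
```

```bash
python3 -m pendant '[[[0,0,-0.003],[0,0,0],0.31],[[0,0,-0.002],[0,0,0],0.33],[[0,0,0],[0,0,0],0.33]]' && python3 -m pendant '[[[0,0,-0.002],[0,0,0],0.36],[[0,0,-0.002],[0,0,0],0.38],[[0,0,0],[0,0,0],0.38]]'; python3 -c "
from h import *
go((563.5,219.5,94),np.radians(-17.6)); s=get_state(); print(Ro.from_rotvec(s['tool_rot']).inv().apply(s['ft_force']))"
```

```text
clock: 5.55
eef_pos: [563.3, 220.9, 95.4]
tool_rot: [3.104, -0.482, -0.0]
ft_force: [0.8, 1.0, 1.4]
gripper_width: 0.672
grip_force: 5.6
clock: 5.92
eef_pos: [563.0, 220.8, 96.2]
tool_rot: [3.104, -0.482, -0.001]
ft_force: [0.3, 0.3, -1.2]
gripper_width: 0.623
grip_force: 7.5
t 5.92 pos [563.  220.8  96.2] q [-0.31  0.53 -0.22  1.83  0.15  0.8  -2.49] F [ 0.3  0.3 -1.2] Tz [ 0.1  -0.09 -0.02] w 0.623 gf 7.5
shift [0.0036 0.0044 0.0088] turn [ 0.0003  0.0003 -0.0003]
[ 0.19556734 -0.37911389  1.23390827]
```

```bash
python3 -m pendant '[[[0,0,-0.002],[0,0,0],0.4],[[0,0,-0.001],[0,0,0],0.42],[[0,0,0],[0,0,0],0.42],[[0,0,0],[0,0,0],0.42]]'; python3 -c "
from h import *
go((563.5,219.5,94),np.radians(-17.6)); s=get_state(); print(Ro.from_rotvec(s['tool_rot']).inv().apply(s['ft_force']))"
```

```text
clock: 6.42
eef_pos: [563.0, 221.0, 97.1]
tool_rot: [3.104, -0.482, -0.001]
ft_force: [0.3, 1.4, -2.2]
gripper_width: 0.582
grip_force: 9.2
t 6.42 pos [563.  221.   97.1] q [-0.31  0.53 -0.22  1.83  0.15  0.8  -2.49] F [ 0.3  1.4 -2.2] Tz [0.17 0.16 0.02] w 0.582 gf 9.2
shift [0.0035 0.005  0.0124] turn [ 0.0002  0.0002 -0.0003]
[-0.1836417  -1.43626687  2.24430948]
```

```bash
python3 -m pendant '[[[0,0,0],[0,0,0],0.45],[[0,0,0],[0,0,0],0.45]]' && python3 -m pendant '[[[0,0,0],[0,0,-0.02],0.45],[[0,0,0],[0,0,-0.02],0.45]]'; python3 -c "
from h import *
go((563,220.7,97),np.radians(-17.6)); s=get_state(); print(Ro.from_rotvec(s['tool_rot']).inv().apply(s['ft_force']))"
```

```text
clock: 6.68
eef_pos: [563.1, 221.1, 97.3]
tool_rot: [3.104, -0.482, -0.0]
ft_force: [-0.9, 1.0, -0.7]
gripper_width: 0.558
grip_force: 41.1
clock: 6.92
eef_pos: [563.3, 220.9, 97.3]
tool_rot: [3.122, -0.347, 0.0]
ft_force: [-0.5, 0.4, -0.9]
gripper_width: 0.557
grip_force: 41.1
t 6.92 pos [563.3 220.9  97.3] q [-0.29  0.53 -0.24  1.83  0.17  0.81 -2.41] F [-0.5  0.4 -0.9] Tz [0.04 0.09 0.02] w 0.557 gf 41.1
shift [-0.0011  0.0012  0.0013] turn [ 0.     -0.0001  0.0411]
[-0.62254384 -0.31883453  0.8696199 ]
```

```bash
cat > st.py <<'E'
from h import *
s=get_state();x=Ro.from_rotvec(s["tool_rot"]).as_matrix()[:,0]
print("turned %.3f"%(np.arctan2(x[1],x[0])+np.radians(17.6)),"T",np.round(s["ft_torque"],3),"F",np.round(s["ft_force"],1),"pos",np.round(s["eef_pos"],1),"q7 %.2f"%s["joint_positions"][6],"gf",s["grip_force"].round(1))
E
python3 -m pendant '[[[0,0,0],[0,0,-0.02],0.45],[[0,0,0],[0,0,-0.02],0.45],[[0,0,0],[0,0,-0.02],0.45]]' >/dev/null; python3 st.py; python3 -m pendant '[[[0,0,0],[0,0,-0.02],0.45],[[0,0,0],[0,0,-0.02],0.45],[[0,0,0],[0,0,-0.02],0.45]]'>/dev/null; python3 st.py
```

```text
Traceback (most recent call last):
  File "st.py", line 3, in <module>
    print("turned %.3f"%(np.arctan2(x[1],x[0])+np.radians(17.6)),"T",np.round(s["ft_torque"],3),"F",np.round(s["ft_force"],1),"pos",np.round(s["eef_pos"],1),"q7 %.2f"%s["joint_positions"][6],"gf",s["grip_force"].round(1))
                                                                                                                                                                                                    ^^^^^^^^^^^^^^^^^^^^^
AttributeError: 'float' object has no attribute 'round'
Traceback (most recent call last):
  File "st.py", line 3, in <module>
    print("turned %.3f"%(np.arctan2(x[1],x[0])+np.radians(17.6)),"T",np.round(s["ft_torque"],3),"F",np.round(s["ft_force"],1),"pos",np.round(s["eef_pos"],1),"q7 %.2f"%s["joint_positions"][6],"gf",s["grip_force"].round(1))
                                                                                                                                                                                                    ^^^^^^^^^^^^^^^^^^^^^
AttributeError: 'float' object has no attribute 'round'
```

```bash
sed -i 's/s\["grip_force"\].round(1)/round(s["grip_force"],1)/' st.py; python3 st.py; python3 -m pendant '[[[0,0,0],[0,0,-0.012],0.45]]' >/dev/null; python3 st.py; python3 -m pendant '[[[0,0,0],[0,0,-0.012],0.45]]'>/dev/null; python3 st.py
```

```text
turned 0.337 T [ 0.054 -0.021 -0.03 ] F [ 0.5  1.4 -1.7] pos [563.3 221.   97.3] q7 -2.20 gf 41.0
turned 0.361 T [-0.012 -0.019  0.034] F [ 0.4 -0.1 -1.3] pos [563.3 221.   97.3] q7 -2.18 gf 41.0
turned 0.386 T [-0.03   0.007 -0.021] F [-0.1 -0.2 -1.3] pos [563.3 221.   97.3] q7 -2.15 gf 41.0
```

```bash
echo 'import sys; sys.exit(int(abs(s["ft_torque"][2])>0.12))' >> st.py
P="python3 -m pendant"
$P '[[[0,0,0],[0,0,-0.012],0.45]]' >/dev/null; python3 st.py && $P '[[[0,0,0],[0,0,-0.012],0.45]]' >/dev/null && python3 st.py && $P '[[[0,0,0],[0,0,-0.012],0.45]]' >/dev/null && python3 st.py && $P '[[[0,0,0],[0,0,-0.012],0.45]]' >/dev/null && python3 st.py && $P '[[[0,0,0],[0,0,-0.012],0.45]]' >/dev/null && python3 st.py && $P '[[[0,0,0],[0,0,-0.012],0.45]]' >/dev/null && python3 st.py && $P '[[[0,0,0],[0,0,-0.012],0.45]]' >/dev/null && python3 st.py && $P '[[[0,0,0],[0,0,-0.012],0.45]]' >/dev/null && python3 st.py
```

```text
turned 0.411 T [0.013 0.049 0.019] F [ 0.4  0.1 -1.6] pos [563.3 221.   97.3] q7 -2.13 gf 41.0
turned 0.437 T [-0.001 -0.058  0.02 ] F [-0.1 -0.4 -1. ] pos [563.3 221.   97.3] q7 -2.11 gf 41.0
turned 0.462 T [-0.033 -0.026 -0.052] F [ 0.8 -0.4 -2.3] pos [563.3 221.   97.3] q7 -2.09 gf 41.0
turned 0.487 T [0.014 0.015 0.027] F [-0.5 -0.3 -1.6] pos [563.3 221.1  97.3] q7 -2.07 gf 41.0
turned 0.512 T [ 0.053 -0.008  0.056] F [ 0.1 -0.7 -1.9] pos [563.3 221.   97.3] q7 -2.05 gf 41.0
turned 0.537 T [ 0.078  0.025 -0.001] F [-0.3  0.2 -1.7] pos [563.3 221.   97.3] q7 -2.03 gf 41.0
turned 0.562 T [0.023 0.017 0.074] F [ 0.2  0.2 -1.7] pos [563.3 221.   97.3] q7 -2.00 gf 41.0
turned 0.587 T [ 0.017 -0.046  0.008] F [-0.1  0.9 -1. ] pos [563.3 221.   97.3] q7 -1.98 gf 41.0
```

```bash
P="python3 -m pendant"
$P '[[[0,0,0],[0,0,-0.012],0.45]]' >/dev/null; python3 st.py && $P '[[[0,0,0],[0,0,-0.012],0.45]]' >/dev/null && python3 st.py && $P '[[[0,0,0],[0,0,-0.012],0.45]]' >/dev/null && python3 st.py && $P '[[[0,0,0],[0,0,-0.012],0.45]]' >/dev/null && python3 st.py && $P '[[[0,0,0],[0,0,-0.012],0.45]]' >/dev/null && python3 st.py && $P '[[[0,0,0],[0,0,-0.012],0.45]]' >/dev/null && python3 st.py && $P '[[[0,0,0],[0,0,-0.012],0.45]]' >/dev/null && python3 st.py && $P '[[[0,0,0],[0,0,-0.012],0.45]]' >/dev/null && python3 st.py && $P '[[[0,0,0],[0,0,-0.012],0.45]]' >/dev/null && python3 st.py && $P '[[[0,0,0],[0,0,-0.012],0.45]]' >/dev/null && python3 st.py && $P '[[[0,0,0],[0,0,-0.012],0.45]]' >/dev/null && python3 st.py && $P '[[[0,0,0],[0,0,-0.012],0.45]]' >/dev/null && python3 st.py && $P '[[[0,0,0],[0,0,-0.012],0.45]]' >/dev/null && python3 st.py
```

```text
turned 0.613 T [-0.026 -0.014  0.013] F [ 0.2 -0.1 -1.3] pos [563.3 221.   97.3] q7 -1.96 gf 41.0
turned 0.638 T [0.027 0.001 0.018] F [-0.8  0.9 -0.9] pos [563.3 221.   97.3] q7 -1.94 gf 41.0
turned 0.663 T [-0.071 -0.007  0.009] F [-0.8  0.5 -1.1] pos [563.3 221.   97.3] q7 -1.92 gf 41.0
turned 0.688 T [ 0.021 -0.016  0.063] F [ 0.6  0.1 -1.7] pos [563.3 221.   97.3] q7 -1.90 gf 41.0
turned 0.713 T [-0.031  0.019 -0.016] F [-0.5  0.1 -1.4] pos [563.3 221.   97.3] q7 -1.87 gf 41.0
turned 0.738 T [-0.004 -0.014 -0.046] F [-0.2 -0.6 -1.5] pos [563.3 221.   97.3] q7 -1.85 gf 41.0
turned 0.763 T [ 0.016 -0.028 -0.035] F [ 0.8  0.9 -1.1] pos [563.3 221.   97.3] q7 -1.83 gf 41.0
turned 0.789 T [0.042 0.033 0.039] F [-0.4  0.8 -0.9] pos [563.3 221.   97.3] q7 -1.81 gf 41.0
turned 0.814 T [ 0.027 -0.035  0.003] F [-0.9 -0.2 -1.2] pos [563.3 221.   97.3] q7 -1.79 gf 41.0
turned 0.839 T [ 0.006 -0.011 -0.013] F [-0.8  0.4 -2.4] pos [563.3 221.   97.3] q7 -1.77 gf 41.0
turned 0.864 T [-0.     0.008 -0.002] F [-0.4  1.  -0.4] pos [563.3 221.1  97.3] q7 -1.74 gf 41.0
turned 0.889 T [-0.019 -0.057  0.015] F [-0.2  0.3 -2. ] pos [563.3 221.   97.3] q7 -1.72 gf 41.0
turned 0.914 T [ 0.026  0.001 -0.012] F [ 0.3 -0.1 -2.2] pos [563.2 221.1  97.3] q7 -1.70 gf 41.0
```

```bash
P="python3 -m pendant"
$P '[[[0,0,0],[0,0,-0.012],0.45]]' >/dev/null; python3 st.py && $P '[[[0,0,0],[0,0,-0.012],0.45]]' >/dev/null && python3 st.py && $P '[[[0,0,0],[0,0,-0.012],0.45]]' >/dev/null && python3 st.py && $P '[[[0,0,0],[0,0,-0.012],0.45]]' >/dev/null && python3 st.py && $P '[[[0,0,0],[0,0,-0.012],0.45]]' >/dev/null && python3 st.py && $P '[[[0,0,0],[0,0,-0.012],0.45]]' >/dev/null && python3 st.py && $P '[[[0,0,0],[0,0,-0.012],0.45]]' >/dev/null && python3 st.py && $P '[[[0,0,0],[0,0,-0.012],0.45]]' >/dev/null && python3 st.py && $P '[[[0,0,0],[0,0,-0.012],0.45]]' >/dev/null && python3 st.py && $P '[[[0,0,0],[0,0,-0.012],0.45]]' >/dev/null && python3 st.py && $P '[[[0,0,0],[0,0,-0.012],0.45]]' >/dev/null && python3 st.py && $P '[[[0,0,0],[0,0,-0.012],0.45]]' >/dev/null && python3 st.py && $P '[[[0,0,0],[0,0,-0.012],0.45]]' >/dev/null && python3 st.py
```

```text
turned 0.939 T [-0.012 -0.037 -0.004] F [-0.8  0.1 -0.4] pos [563.3 221.   97.3] q7 -1.68 gf 41.0
turned 0.964 T [ 0.042  0.015 -0.077] F [-0.1  0.5 -1.6] pos [563.3 221.   97.3] q7 -1.66 gf 41.0
turned 0.990 T [ 0.045  0.014 -0.027] F [-0.   0.1 -2. ] pos [563.3 221.   97.3] q7 -1.64 gf 41.0
turned 1.015 T [ 0.056  0.025 -0.073] F [ 0.4 -0.6 -1.5] pos [563.3 221.   97.3] q7 -1.61 gf 41.0
turned 1.040 T [-0.151 -0.219 -0.008] F [ 0.5 -0.1 -1.3] pos [563.5 220.9  97.4] q7 -1.59 gf 41.0
turned 1.064 T [-0.222 -0.532 -0.088] F [ 3.2 -1.6 -2.7] pos [563.8 220.7  97.3] q7 -1.57 gf 41.0
turned 1.089 T [-0.243 -0.661 -0.17 ] F [ 2.9 -0.3 -2.9] pos [563.9 220.6  97.3] q7 -1.55 gf 41.0
```

```bash
P="python3 -m pendant"
for i in 1; do $P '[[[0,0,0],[0,0,0],0.45]]' >/dev/null; python3 st.py;  $P '[[[0,0,0],[0,0,0],0.45]]' >/dev/null; python3 st.py;  $P '[[[0,0,0],[0,0,0],0.45]]' >/dev/null; python3 st.py; done; $P '[[[0,0,0],[0,0,-0.006],0.45]]' >/dev/null; python3 st.py; $P '[[[0,0,0],[0,0,0],0.45]]' >/dev/null; python3 st.py
```

```text
turned 1.088 T [-0.318 -0.796 -0.16 ] F [ 3.8 -1.3 -2.3] pos [563.9 220.7  97.4] q7 -1.55 gf 41.0
turned 1.088 T [-0.396 -0.911 -0.195] F [ 3.1 -2.  -2.7] pos [563.9 220.6  97.4] q7 -1.55 gf 41.0
turned 1.088 T [-0.486 -1.074 -0.225] F [ 5.2 -2.4 -3.2] pos [563.8 220.7  97.4] q7 -1.55 gf 41.0
turned 1.101 T [-0.54  -1.185 -0.215] F [ 4.3 -1.8 -3.4] pos [563.8 220.6  97.4] q7 -1.54 gf 41.0
turned 1.101 T [-0.509 -1.167 -0.227] F [ 4.5 -2.  -2.9] pos [563.8 220.6  97.4] q7 -1.54 gf 41.0
```

The stop is felt at about 1.05–1.07 rad, with Tz rising to −0.22 N m. I'm easing off about 0.035 rad and checking that it is unloaded.

```bash
P="python3 -m pendant"
$P '[[[0,0,0],[0,0,0.009],0.45],[[0,0,0],[0,0,0.008],0.45]]' >/dev/null; python3 st.py;  $P '[[[0,0,0],[0,0,0],0.45],[[0,0,0],[0,0,0],0.45]]' >/dev/null; python3 st.py; python3 -c "
from h import *
go((563.3,221,97.3),1.06-np.radians(17.6))"
```

```text
turned 1.065 T [-0.429 -1.044 -0.128] F [ 5.2 -1.1 -2.9] pos [563.7 220.8  97.4] q7 -1.57 gf 41.0
turned 1.066 T [-0.549 -1.16  -0.12 ] F [ 4.7 -2.  -2.3] pos [563.6 220.8  97.4] q7 -1.57 gf 41.0
t 12.55 pos [563.6 220.8  97.4] q [-0.12  0.56 -0.48  1.81  0.33  0.85 -1.57] F [ 4.7 -2.  -2.3] Tz [-0.55 -1.16 -0.12] w 0.561 gf 41.0
shift [-0.0004 -0.0014  0.0003] turn [ 0.0003 -0.0001  0.0027]
```

```bash
P="python3 -m pendant"
$P '[[[0.001,0.003,0],[0,0,0.008],0.45],[[0,0,0],[0,0,0],0.45]]' >/dev/null; python3 st.py;  $P '[[[0,0,0],[0,0,0.005],0.45],[[0,0,0],[0,0,0],0.45]]' >/dev/null; python3 st.py
```

```text
turned 1.049 T [-0.403 -0.524 -0.078] F [ 2.1 -1.3 -0.9] pos [563.6 220.9  97.3] q7 -1.58 gf 41.1
turned 1.039 T [-0.23  -0.151 -0.067] F [ 0.4 -0.9 -1.8] pos [563.4 221.   97.3] q7 -1.59 gf 41.2
```

```bash
P="python3 -m pendant"
$P '[[[0,0,-0.004],[0,0,0],0.45]]' >/dev/null; python3 st.py;  $P '[[[0,0,-0.004],[0,0,0],0.45]]' >/dev/null; python3 st.py;$P '[[[0,0,-0.004],[0,0,0],0.45]]' >/dev/null; python3 st.py
```

```text
turned 1.039 T [-0.208 -0.174 -0.044] F [ 0.4 -0.1 -1.9] pos [563.4 220.8  98.1] q7 -1.59 gf 41.1
turned 1.039 T [-0.054 -0.058 -0.021] F [ 0.5 -0.4 -2.5] pos [563.4 220.9  99.2] q7 -1.59 gf 41.1
turned 1.038 T [ 0.07  -0.079  0.018] F [-0.   0.4 -4.1] pos [563.4 220.8 100. ] q7 -1.59 gf 40.9
```

```bash
P="python3 -m pendant"
$P '[[[0,0,-0.004],[0,0,0],0.45]]' >/dev/null; python3 st.py;  $P '[[[0,0,-0.004],[0,0,0],0.45]]' >/dev/null; python3 st.py;$P '[[[0,0,-0.004],[0,0,0],0.45]]' >/dev/null; python3 st.py
```

```text
turned 1.038 T [-0.135 -0.064  0.021] F [ 0.2 -1.1 -4.2] pos [563.6 220.5 101.1] q7 -1.59 gf 41.1
turned 1.038 T [-0.113 -0.097  0.039] F [-0.2  0.1 -4. ] pos [563.8 220.5 102.2] q7 -1.59 gf 41.0
turned 1.038 T [-0.091 -0.126  0.109] F [ 0.6 -1.2 -4.4] pos [563.8 220.5 103.2] q7 -1.59 gf 41.0
```

Past the jam height, and the force is steady at about 4 N. I'm lifting on.

```bash
P="python3 -m pendant"
$P '[[[0,0,-0.01],[0,0,0],0.45],[[0,0,-0.01],[0,0,0],0.45]]' >/dev/null; python3 st.py; $P '[[[0,0,-0.016],[0,0,0],0.45],[[0,0,-0.016],[0,0,0],0.45]]' >/dev/null; python3 st.py;$P '[[[0,0,-0.03],[0,0,0],0.45],[[0,0,-0.03],[0,0,0],0.45],[[0,0,-0.03],[0,0,0],0.45]]' >/dev/null; python3 st.py;  $P '[[[0,0,-0.05],[0,0,0],0.45],[[0,0,-0.05],[0,0,0],0.45],[[0,0,-0.1],[0,0,0],0.45],[[0,0,-0.1],[0,0,0],0.45],[[0,0,-0.05],[0,0,0],0.45]]' >/dev/null; python3 st.py; python3 -c "
from h import *
go((560,-212,210),-0.3)
im=get_image('scene')[:,:,::-1]
cv2.imwrite('pics/d.png',cv2.resize(im[60:220,160:340],None,fx=3,fy=3,interpolation=cv2.INTER_CUBIC))"
```

```text
turned 1.038 T [-0.151 -0.139  0.15 ] F [ 0.2 -0.9 -5.9] pos [563.7 220.4 108.1] q7 -1.58 gf 41.0
turned 1.038 T [ 0.018 -0.038  0.022] F [-0.1 -0.3 -1.8] pos [564.4 221.3 117.3] q7 -1.58 gf 41.3
turned 1.038 T [-0.013 -0.01  -0.013] F [ 0.3 -0.4 -0.7] pos [564.1 220.8 139.6] q7 -1.56 gf 41.3
turned 1.038 T [-0.001  0.034 -0.052] F [ 0.2  0.3 -1.4] pos [564.6 221.1 228.4] q7 -1.51 gf 41.3
t 15.3 pos [564.6 221.1 228.4] q [-0.08  0.42 -0.52  1.7   0.23  1.08 -1.51] F [ 0.2  0.3 -1.4] Tz [-0.    0.03 -0.05] w 0.559 gf 41.3
shift [-1.1702  1.2776  0.0717] turn [-2.000e-04 -1.200e-03  4.922e-01]
```

View pics/d.png

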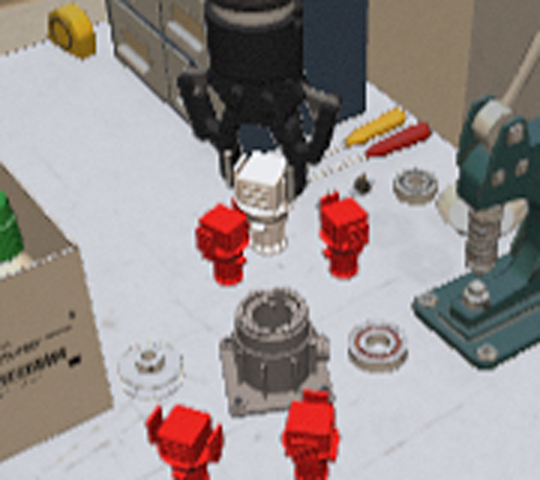

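The filter hangs upright in the fingers (crop (262,200)) and the pump below is empty (275,310). I'm carrying it to the middle of the mat.

```bash
P="python3 -m pendant"
$P '[[[-0.06,0.066,0],[0,0,0],0.45],[[-0.12,0.132,0],[0,0,0],0.45],[[-0.15,0.16,0],[0,0,0],0.45],[[-0.15,0.16,0],[0,0,0],0.45],[[-0.15,0.16,0],[0,0,0],0.45]]' >/dev/null && $P '[[[-0.15,0.16,0],[0,0,0],0.45],[[-0.15,0.16,0],[0,0,0],0.45],[[-0.12,0.14,0],[0,0,0],0.45],[[-0.08,0.09,0],[0,0,0],0.45],[[-0.04,0.05,0],[0,0,0],0.45]]' >/dev/null && $P '[[[0,0,0.1],[0,0,0],0.45],[[0,0,0.15],[0,0,0],0.45],[[0,0,0.15],[0,0,0],0.45],[[0,0,0.1],[0,0,0],0.45],[[0,0,0.05],[0,0,0],0.45]]' >/dev/null; python3 -c "
from h import *
go((561,-212,66.5),1.04-np.radians(17.6))"; python3 st.py
```

```text
t 17.23 pos [ 558.8 -211.    87.1] q [ 0.51  0.54 -0.34  1.84  0.24  0.8  -0.79] F [ 0.4 -0.5 -1.3] Tz [ 0.   -0.   -0.02] w 0.56 gf 41.3
shift [0.0038 0.009  0.0826] turn [-0.0012  0.0003 -0.0001]
turned 1.040 T [ 0.005 -0.001 -0.019] F [ 0.4 -0.5 -1.3] pos [ 558.8 -211.    87.1] q7 -0.79 gf 41.3
```

```bash
P="python3 -m pendant"
$P '[[[0,0,0.04],[0,0,0],0.45],[[0,0,0.03],[0,0,0],0.45],[[0,0,0],[0,0,0],0.45]]' >/dev/null; python3 st.py; $P '[[[0,0,0.005],[0,0,0],0.45],[[0,0,0],[0,0,0],0.45]]' >/dev/null; python3 st.py;  $P '[[[0,0,0.004],[0,0,0],0.45],[[0,0,0],[0,0,0],0.45]]' >/dev/null; python3 st.py; $P '[[[0,0,0.003],[0,0,0],0.45],[[0,0,0],[0,0,0],0.45]]' >/dev/null; python3 st.py
```

```text
turned 1.038 T [ 0.001 -0.027  0.057] F [-0.2 -0.2 -1.2] pos [ 559.5 -212.4   71.3] q7 -0.80 gf 41.3
turned 1.038 T [ 0.053 -0.006 -0.017] F [-0.   0.2 -0.6] pos [ 559.7 -212.6   70.5] q7 -0.80 gf 41.3
turned 1.038 T [-0.052  0.021 -0.03 ] F [ 0.1 -0.5 -1.7] pos [ 559.5 -212.5   69.1] q7 -0.80 gf 41.3
turned 1.038 T [-0.027  0.023  0.015] F [-0.8 -0.8 -2.7] pos [ 559.4 -212.5   68.2] q7 -0.80 gf 41.3
```

```bash
P="python3 -m pendant"
$P '[[[0,0,0.004],[0,0,0],0.45],[[0,0,0],[0,0,0],0.45]]' >/dev/null; python3 st.py; $P '[[[0,0,0.003],[0,0,0],0.45],[[0,0,0],[0,0,0],0.45]]' >/dev/null; python3 st.py;  $P '[[[0,0,0.003],[0,0,0],0.45],[[0,0,0],[0,0,0],0.45]]' >/dev/null; python3 st.py
```

```text
turned 1.038 T [-0.034  0.002 -0.003] F [ 0.7  0.4 -1.8] pos [ 559.4 -212.5   67.2] q7 -0.80 gf 41.3
turned 1.038 T [ 0.025 -0.026  0.015] F [-0.5  0.1 -0.5] pos [ 559.6 -212.5   66.6] q7 -0.80 gf 41.3
turned 1.038 T [0.24  0.484 0.048] F [-1.4  0.8  4.6] pos [ 559.6 -212.5   66.5] q7 -0.80 gf 41.7
```

```bash
P="python3 -m pendant"
$P '[[[0,0,0],[0,0,0],0.42],[[0,0,0.001],[0,0,0],0.4],[[0,0,0.002],[0,0,0],0.37],[[0,0,0.002],[0,0,0],0.34]]' >/dev/null; python3 st.py; $P '[[[0,0,0.002],[0,0,0],0.31],[[0,0,0.002],[0,0,0],0.28],[[0,0,0.001],[0,0,0],0.25],[[0,0,0],[0,0,0],0.15],[[0,0,0],[0,0,0],0]]' >/dev/null; python3 st.py;  $P '[[[0,0,0],[0,0,0],0],[[0,0,0],[0,0,0],0],[[0,0,0],[0,0,0],0]]'
```

```text
turned 1.038 T [-0.116  0.257  0.06 ] F [-0.8 -0.4  4.9] pos [ 559.7 -212.7   64.8] q7 -0.80 gf 6.0
turned 1.038 T [ 0.001 -0.008  0.04 ] F [ 0.3 -0.3 -0.1] pos [ 559.4 -212.4   63.2] q7 -0.80 gf 0.0
clock: 20.6
eef_pos: [559.5, -212.5, 63.3]
tool_rot: [2.934, 1.123, 0.0]
ft_force: [-0.4, 0.1, 0.1]
gripper_width: 0.996
grip_force: 0.0
```

Released with no force left. I'm lifting straight up, clearing away and taking a look.

```bash
P="python3 -m pendant"
$P '[[[0,0,-0.04],[0,0,0],0],[[0,0,-0.08],[0,0,0],0],[[0,0,-0.15],[0,0,0],0],[[0,0,-0.2],[0,0,0],0],[[0,0,-0.15],[0,0,0],0]]' >/dev/null; $P '[[[0,0,0],[0,0,0],0],[[0,0,0],[0,0,0],0],[[0,0,0],[0,0,0],0]]'; python3 -c "
from h import *
im=get_image('scene')[:,:,::-1]
cv2.imwrite('pics/e.png',cv2.resize(im[170:390,220:420],None,fx=2.5,fy=2.5,interpolation=cv2.INTER_CUBIC))
print(proj('scene',[(560,-212,9),(560,-212,92)]))"
```

```text
clock: 21.6
eef_pos: [558.7, -212.3, 217.4]
tool_rot: [-2.933, -1.122, 0.002]
ft_force: [0.1, -1.1, 0.2]
gripper_width: 1.0
grip_force: 0.0
[[330.09923744 297.54771325]
 [334.40963761 279.98433282]]
```

View pics/e.png

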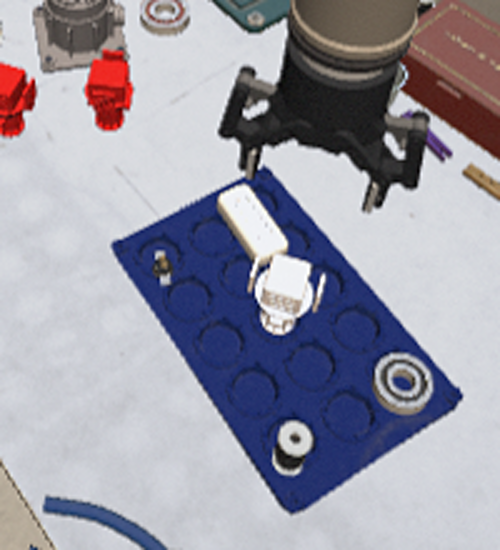

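The filter stands upright and free on the mat. Its foot is at crop (277,322) and its top at (288,280), both matching the projected upright pose. The other things are unmoved.

```bash
python3 -c "
from cell import *
print(close_job())"
```

```text
the job is handed in; nothing more can be done
None
```

The filter is out of the pump and standing upright, let go, near the middle of the blue mat; the stop was felt about 1.06 rad from the lock, side and lifting forces at the wrist stayed around 6 N or less, nothing else in view looked moved, and the job is handed in at about 22 s (no verdict was shown).

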